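Fit the brake return spring

TASK

Fit the return spring to the brake plate: first feel for the hole in the yellow bracket and set the spring's hook fully down into it, then pull the red end to stretch the spring and slip its eye over the post, under the post's head, and let go. Work gently: do not lean or jam the spring hard against the plate, do not overstretch it, and leave the contactor, relay and stop button where they are.

Things in the scene. Friction and masses are not known exactly. Their poses are not given: they have to be found in the camera images.
- brake_plate: grey plate 262 x 50 x 8 mm fixed to the table; along its x: yellow bracket, black rubber rest (36 x 14 mm, top 20 mm above the table), steel post. The bracket's top face is 37 x 44 mm and 40 mm above the table, 6 mm thick, hollow below down to the plate; it has a 12 mm through hole. Origin: middle of the underside; x points from bracket to post, z up.
- bracket_mid (a point): on the plate's centre line, level with the bracket's top: MIDDLE of the range for the hole. The bracket is clamped in a slot, so the hole's centre lies anywhere from -8 to +8 mm from here along the plate's x (sideways on the centre line); this is not measured: find it by feel or eye. The top face runs from 26 mm before the hole (away from the post) to 11 mm past it.
- post_tip (a point): centre of the top of the steel post, 36 mm above the table. Head 11 mm diameter, 2.5 mm thick; below it a neck 7 mm diameter and 6.5 mm high, standing on a shoulder 20 mm in diameter whose top is 27 mm above the table.
- spring: tension spring in a blue sleeve with black ends, 80 x 22 x 26 mm, about 0.14 kg in all. Origin: middle of the sleeve's underside; x points from the hook to the red end, z up. The hook leaves the sleeve near its top, runs 22 mm along -x and turns down. Fully home, its shank lies on the bracket's top and the sleeve on the rubber rest, level, underside 20 mm above the table, and stays when let go.
- hook_tip (a point): lowest point of the hook, 62 mm from the spring's origin along -x. The hook is round, 7 mm thick; its downward leg is 19 mm long below the shank, and it stays hooked while less than about 10 mm of that is lifted.
- grip_block (a point): centre of the red plastic block at the free end of the spring, 24 mm long (spring x), 14 mm wide, 22 mm high, the place to grip for pulling; its middle is 13 mm above the level of the sleeve's underside.
- eye (a point): centre of the steel eye (a flat-lying ring, 18 mm inside diameter, 6 mm thick) at the end of the spring, 24 mm beyond the middle of the red block; same height as the block's middle. With the spring relaxed it is 163 mm from the hook tip; once fitted it is pulled against the far side of the post's neck.
- spring_end (a joint): stretch of the spring in m, 0 relaxed. Pull in N is 5 + 250 x stretch. Fitted on the post it is about 0.020 to 0.036; more than 0.052 is overstretched. Fitted, hook and eye together bear on the plate with about 20 to 30 N.
- contactor: contactor 58 x 50 x 70 mm standing loose on the table, not to be moved. Origin: centre of underside.
- relay_a: black cube relay 27 x 27 x 33 mm standing loose, not to be moved. Origin: centre of underside.
- stop_button: grey box with a red mushroom button, 60 x 60 x 62 mm, loose, not to be moved. Origin: centre of underside.

How it is judged:
By the outcome, as a careful person would: the job done as asked, in the order asked, and still so for the second after the job is handed in, with the robot touching nothing.
It also fails if it takes over 61 s, if anything falls off the work surface, if the arm or the gripper's body presses on something with over 40 N, if the wrist force passes 120 N, or if a joint passes its speed limit or range.

ROBOT

A 6-joint arm with a two-finger parallel gripper is mounted at the origin on a cart in front of the work surface, level with it; the furniture and walls round the work are solid. World frame = base frame: x ahead of the robot, y to its left, z up, the work surface at z = 0. Lengths are in m, angles in rad, forces in N, time in s.
With the tool pointing down it reaches from about 0.35 to 0.85 m from the base axis. Payload 8.1 kg.
Tool frame: the origin (TCP) lies at the very end of the fingers, on their centre line; the grasp point (between the pads) lies behind it (grasp_offset is the z of the grasp point in the tool frame, in m); z points along the fingers, y is the line along which they close (so a half turn about z gives the same grasp; the last joint's range is limited). The gripper opens to 85 mm and grips with 20 to 120 N. Pads are 22 mm wide; open, the fingers measure 114 mm over their backs; the gripper's body (76 mm by 85 mm) begins 54 mm behind the grasp point. The pads swing forward as they close: fully open they stand 13 mm farther back than shut.
Start: joints at [-1.412, 0.13, 1.488, -0, 1.523, -0.085], TCP at [0.145, -0.582, 0.231] pointing down, gripper open.
Joint ranges: [-2.96, 2.96], [-0.89, 2.26], [0.02, 2.5], [-1.34, 4.48], [0, 2.73], [-2.66, 2.66]. Speed limits (rad/s): [2.39, 2.39, 2.79, 3.14, 3.14, 3.14].

INTERFACE

Orientations are given as a rotation vector (axis times angle).
In Python, from rig import * gives the robot as it stands. The module is installed in compiled form; this text tells all that it offers.
- The arm moves only by the shell command python3 -m crank 'ROWS'. ROWS is JSON, a list of rows, each an object of numbers: "tx", "ty", "tz": the shift along the world's x, y, z in m; "twist": the turn about the world's z in rad; "fingers": the finger opening in m, from 0 to 0.0854. A call has 1 to 10 rows; each row is the pose to reach, as a shift and turn from the pose commanded when the call began; what a row does not reach only later rows make up. A row lasts 1/8 s, in which the tool goes at most 62.5 mm and 10.7 degrees, less where a joint would pass 70% of its speed; a pose out of reach is approached as far as the arm can. A call with a gripper value outside its range is refused whole. The fingers move at their own pace and stop on an object; the grip force is fixed at half the most. Time passes only in rows, so rows that repeat a pose let the fingers close. It gives the time, the measured TCP pose, the force, the opening and the grip force at its end, in the units of the state.
- get_obs(): the state, without advancing time (a new reading comes with each control period).
- camera(name): name is "scene" or "top" or "wrist"; returns a dict with "img" (420x560x3 uint8, blue, green, red), "intrinsics" (3x3 intrinsics, pixels), "R" (3x3) and "t" (3): a world point X has camera coordinates R X + t; the wrist camera has in their place "tool_from_camera" (4x4, takes a point from camera to tool coordinates, whose origin is the TCP and whose axes are the flange's). Camera axes: x right, y down, z forward; pixel columns grow to the right and rows downward; lengths in m; the calibration is good to about 2 mm. A picture is of the moment at which its call begins: read the wrist's pose just before it. There is no depth.
- hand_in(): hands the job in; it is judged then, once.
The state is a dict: "clock": time; "qpos": joint angles; "joint_velocities": joint speeds; "joint_torque": joint torques, N m; "tcp_pos": TCP position; "ee_rot": TCP orientation; "ft_force": force on the tool from outside, world axes, zero at the start; "ft_torque": the same for the moment, N m; "opening": finger opening in m; "gripper_force": force on a finger pad.
Only numpy, scipy, OpenCV 4.12 (cv2) and the standard library are available. Lean on these libraries where they do the work, as an engineer would, in place of code of your own. Each camera call takes 0.05 s, during which the arm holds its last target. There are 200 camera calls.

## Working session

There is one attempt and no reset: what is moved stays moved. The work goes in short steps, Python scripts to look and compute and a shell command to move; the robot and the scene stay as the last step left them, time stands still between calls to the robot, and variables do not carry over. Pictures are saved under pics/ and viewed, at most 10 in all, crops included, and the job is handed in when it is done.

```bash
mkdir -p pics; python3 - <<'E'
from rig import *
import cv2,numpy as np
o=get_obs();print({k:np.round(v,3) for k,v in o.items()})
try: print(grasp_offset)
except Exception as e: print(e)
for n in("top","scene"):
    c=camera(n);cv2.imwrite(f"pics/{n}0.png",c["img"]);print(n,c["intrinsics"],c["R"],c["t"])
E
```

```text
{'clock': np.float64(0.0), 'qpos': array([-1.412,  0.131,  1.489,  0.   ,  1.523, -0.085]), 'joint_velocities': array([-0.   , -0.   , -0.001,  0.002,  0.   ,  0.001]), 'joint_torque': array([-2.0000e-03, -5.6940e+01, -5.0056e+01, -1.0000e-03,  1.5000e-02,
        0.0000e+00]), 'tcp_pos': array([ 0.145, -0.582,  0.23 ]), 'ee_rot': array([-3.116, -0.382,  0.   ]), 'ft_force': array([0.02 , 0.601, 0.138]), 'ft_torque': array([-0.003,  0.036,  0.007]), 'gripper_force': np.float64(0.0), 'opening': np.float64(0.085)}
-0.0187
top [[476.8741412    0.         279.20701422]
 [  0.         476.8741412  207.87973843]
 [  0.           0.           1.        ]] [[ 0.05996861 -0.99819904  0.00156497]
 [-0.9773568  -0.05903504 -0.20319585]
 [ 0.20292229  0.01065584 -0.97913686]] [0.15689924 0.60189415 0.84780606]
scene [[531.86271724   0.         273.92880402]
 [  0.         531.86271724 211.67693412]
 [  0.           0.           1.        ]] [[-0.49123819 -0.87073557  0.02246357]
 [-0.50080409  0.26124726 -0.825194  ]
 [ 0.71265722 -0.41661665 -0.56440256]] [0.45077107 0.29265752 0.99688223]
```

View pics/top0.png

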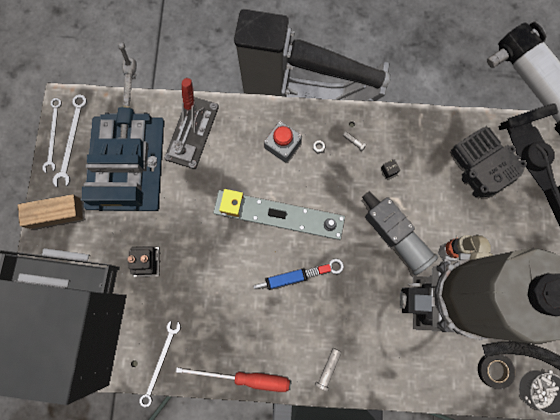

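View pics/scene0.png

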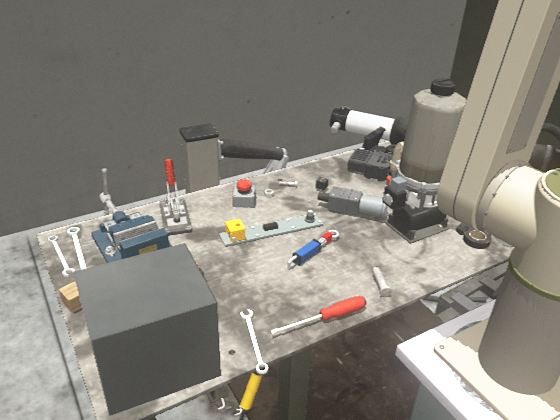

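Top view: yellow bracket at (231,203), rest (277,213), post (331,224); spring with hook (258,287), blue sleeve (287,279), red block (325,269), eye (336,267). Obstacles: contactor (143,260), relay (390,168), button (283,140). I'll get coarse positions, then take a close look from the wrist.

```bash
cat > h.py <<'E'
from rig import *
import cv2,numpy as np
from scipy.spatial.transform import Rotation as Ro
def cam(n):
    o=get_obs();c=camera(n)
    if n=="wrist":
        T=np.eye(4);T[:3,:3]=Ro.from_rotvec(o["ee_rot"]).as_matrix();T[:3,3]=o["tcp_pos"]
        M=T@np.array(c["tool_from_camera"])
    else:
        M=np.eye(4);M[:3,:3]=c["R"].T;M[:3,3]=-c["R"].T@c["t"]
    return c["img"],np.array(c["intrinsics"]),M
def ray(px,z,K,M):
    d=M[:3,:3]@np.linalg.solve(K,[px[0],px[1],1]);return M[:3,3]+d*(z-M[2,3])/d[2]
def proj(X,K,M):
    p=K@(M[:3,:3].T@(np.array(X)-M[:3,3]));return p[:2]/p[2]
def blob(img,lo,hi,roi=None,k=0):
    m=cv2.inRange(cv2.cvtColor(img,cv2.COLOR_BGR2HSV),lo,hi)
    if roi:
        q=np.zeros_like(m);x0,y0,x1,y1=roi;q[y0:y1,x0:x1]=1;m*=q
    cs,_=cv2.findContours(m,cv2.RETR_EXTERNAL,cv2.CHAIN_APPROX_NONE)
    cs=sorted(cs,key=cv2.contourArea)[::-1]
    return cv2.minAreaRect(cs[k]),cv2.contourArea(cs[k])
BLUE=((100,120,40),(125,255,255));YEL=((22,120,90),(35,255,255));RED=((0,150,80),(8,255,255))
E
python3 - <<'E'
from h import *
im,K,M=cam("top")
for n,c,z,roi in(("blue",BLUE,.026,None),("yel",YEL,.04,None),("red",RED,.024,(300,255,345,280))):
    r,a=blob(im,*c,roi);print(n,r,a,ray(r[0],z,K,M).round(4))
for n,p,z in(("post",(331,223),.036),("eye",(336,267),.013),("hook",(257,288),.015),("relay",(390,168),.02),("button",(283,142),.03),("rest",(277,213),.02)):print(n,ray(p,z,K,M).round(4))
_,_,M=cam("wrist");print(M.round(3), K)
E
```

```text
blue ((285.6470947265625, 278.5882568359375), (11.156637191772461, 34.92512893676758), 75.96376037597656) 350.0 [0.4608 0.1725 0.026 ]
yel ((230.7764892578125, 201.50587463378906), (19.089879989624023, 22.994630813598633), 12.52880859375) 398.5 [0.6029 0.2885 0.04  ]
red ((323.91180419921875, 268.6470642089844), (7.518604278564453, 11.64171028137207), 75.96376037597656) 70.0 [0.4844 0.0996 0.024 ]
post [0.5727 0.0905 0.036 ]
eye [0.49  0.075 0.013]
hook [0.44   0.2268 0.015 ]
relay [ 0.6962 -0.0265  0.02  ]
button [0.735  0.1937 0.03  ]
rest [0.5893 0.197  0.02  ]
[[ 0.241 -0.931 -0.275  0.215]
 [-0.971 -0.231 -0.067 -0.564]
 [-0.001  0.283 -0.959  0.373]
 [ 0.     0.     0.     1.   ]] [[476.8741412    0.         279.20701422]
 [  0.         476.8741412  207.87973843]
 [  0.           0.           1.        ]]
```

```bash
python3 - <<'E'
from h import *
A=cam("top");B=cam("scene")
def tri(p,q):
    r=[]
    for (im,K,M),x in((A,p),(B,q)):
        d=M[:3,:3]@np.linalg.solve(K,[*x,1]);d/=np.linalg.norm(d);r.append((M[:3,3],d))
    a=np.array([r[0][1],-r[1][1]]).T;s=np.linalg.lstsq(a,r[1][0]-r[0][0],rcond=None)[0]
    P=r[0][0]+s[0]*r[0][1];Q=r[1][0]+s[1]*r[1][1];return ((P+Q)/2).round(3),np.linalg.norm(P-Q).round(3)
print("cap",tri((548,292),(443,86)))
print("white tube end",tri((498,62),(333,115)),"motor end",tri((370,198),(322,202)))
print("valve base",tri((410,300),(392,225)), "postcheck",tri((331,222),(310,214)))
for p in((440,300),(455,255),(430,330)):print(ray(p,.1,*A[1:]).round(3),ray(p,.3,*A[1:]).round(3))
cv2.imwrite("pics/sc.png",cv2.resize(A[0][200:420,360:],None,fx=3,fy=2.7))
E
```

```text
cap (array([ 0.442, -0.141,  0.373]), np.float64(0.007))
white tube end (array([ 0.897, -0.205,  0.111]), np.float64(0.014)) motor end (array([0.635, 0.01 , 0.004]), np.float64(0.0))
valve base (array([ 0.435, -0.064,  0.03 ]), np.float64(0.003)) postcheck (array([0.576, 0.089, 0.026]), np.float64(0.002))
[ 0.436 -0.099  0.1  ] [ 0.429 -0.033  0.3  ]
[ 0.516 -0.127  0.1  ] [ 0.491 -0.054  0.3  ]
[ 0.383 -0.082  0.1  ] [ 0.389 -0.019  0.3  ]
```

View pics/sc.png

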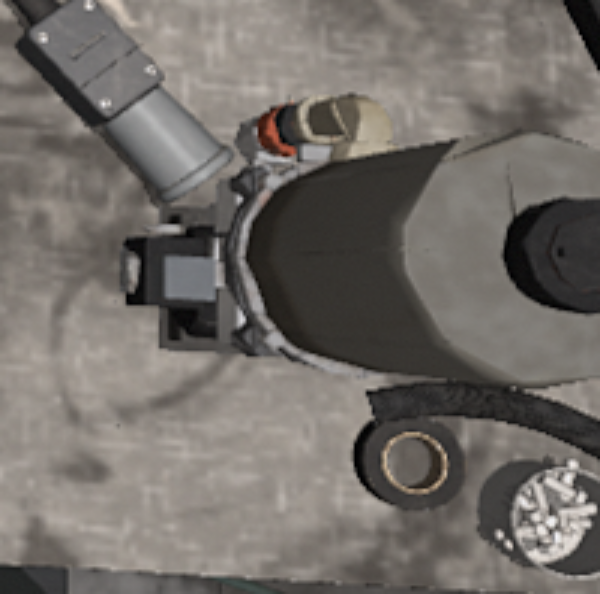

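The tank's top is at about z = 0.37 near (0.44, -0.14), so I'll carry the tool over it at about z = 0.47.

```bash
python3 -m crank '[{"tz":0.06},{"tz":0.12},{"tz":0.18},{"tz":0.24},{"tz":0.24,"tx":0.02,"ty":0.05,"twist":0.18},{"tz":0.24,"tx":0.04,"ty":0.10,"twist":0.36},{"tz":0.24,"tx":0.06,"ty":0.15,"twist":0.54},{"tz":0.24,"tx":0.09,"ty":0.20,"twist":0.72},{"tz":0.24,"tx":0.12,"ty":0.25,"twist":0.9},{"tz":0.24,"tx":0.15,"ty":0.30,"twist":1.08}]'
```

```text
invalid input at $[0]: expected keys tx, ty, tz, twist, fingers
```

```bash
python3 -m crank '[{"tx":0,"ty":0,"tz":0.06,"twist":0,"fingers":0.085},{"tx":0,"ty":0,"tz":0.12,"twist":0,"fingers":0.085},{"tx":0,"ty":0,"tz":0.18,"twist":0,"fingers":0.085},{"tx":0,"ty":0,"tz":0.24,"twist":0,"fingers":0.085},{"tz":0.24,"tx":0.02,"ty":0.05,"twist":0.18,"fingers":0.085},{"tz":0.24,"tx":0.04,"ty":0.10,"twist":0.36,"fingers":0.085},{"tz":0.24,"tx":0.06,"ty":0.15,"twist":0.54,"fingers":0.085},{"tz":0.24,"tx":0.09,"ty":0.20,"twist":0.72,"fingers":0.085},{"tz":0.24,"tx":0.12,"ty":0.25,"twist":0.9,"fingers":0.085},{"tz":0.24,"tx":0.15,"ty":0.30,"twist":1.08,"fingers":0.085}]'
```

```text
clock: 1.55
tcp_pos: [0.2953, -0.2805, 0.4714]
ee_rot: [2.472, 1.937, 0.0]
ft_force: [0.1, -0.5, -0.3]
opening: 0.085
gripper_force: 0.0
```

```bash
python3 -m crank '[{"tx":0.02,"ty":0.055,"tz":0,"twist":0.15,"fingers":0.085},{"tx":0.04,"ty":0.11,"tz":0,"twist":0.3,"fingers":0.085},{"tx":0.06,"ty":0.165,"tz":0,"twist":0.45,"fingers":0.085},{"tx":0.08,"ty":0.22,"tz":0,"twist":0.56,"fingers":0.085},{"tx":0.10,"ty":0.275,"tz":0,"twist":0.56,"fingers":0.085},{"tx":0.12,"ty":0.33,"tz":0,"twist":0.56,"fingers":0.085},{"tx":0.14,"ty":0.385,"tz":0,"twist":0.56,"fingers":0.085},{"tx":0.16,"ty":0.44,"tz":0,"twist":0.56,"fingers":0.085},{"tx":0.166,"ty":0.453,"tz":-0.06,"twist":0.56,"fingers":0.085},{"tx":0.166,"ty":0.453,"tz":-0.12,"twist":0.56,"fingers":0.085}]'
python3 -m crank '[{"tx":0,"ty":0,"tz":-0.06,"twist":0,"fingers":0.085},{"tx":0,"ty":0,"tz":-0.12,"twist":0,"fingers":0.085},{"tx":0,"ty":0,"tz":-0.17,"twist":0,"fingers":0.085},{"tx":0,"ty":0,"tz":-0.19,"twist":0,"fingers":0.085},{"tx":0,"ty":0,"tz":-0.19,"twist":0,"fingers":0.085}]'
python3 - <<'E'
from h import *
im,K,M=cam("wrist");cv2.imwrite("pics/w1.png",im)
for n,c,z in(("blue",BLUE,.026),("red",RED,.024),("yel",YEL,.04)):
    try:
        r,a=blob(im,*c);print(n,r,a,ray(r[0],z,K,M).round(4),[ray(p,z,K,M)[:2].round(4).tolist() for p in cv2.boxPoints(r)])
    except Exception as e:print(n,e)
E
```

```text
clock: 2.8
tcp_pos: [0.4613, 0.1724, 0.3499]
ee_rot: [1.844, 2.542, 0.002]
ft_force: [1.1, 0.5, -0.1]
opening: 0.085
gripper_force: 0.0
clock: 3.42
tcp_pos: [0.4593, 0.1703, 0.1593]
ee_rot: [-1.846, -2.538, 0.005]
ft_force: [-0.7, 0.2, 0.6]
opening: 0.0851
gripper_force: 0.0
blue ((287.4981994628906, 202.64813232421875), (27.99786949157715, 82.98133087158203), 0.7073193788528442) 2150.0 [0.4621 0.1714 0.026 ] [[0.4616, 0.1358], [0.4427, 0.1986], [0.4625, 0.2048], [0.4828, 0.1424]]
red ((48.798858642578125, 74.84593200683594), (42.9061279296875, 146.99880981445312), 10.885527610778809) 5325.5 [0.2743 0.2073 0.024 ] [[0.2561, 0.1519], [0.2632, 0.2537], [0.2907, 0.2575], [0.2866, 0.1555]]
yel ((539.0923461914062, 112.33847045898438), (61.27315139770508, 62.01736068725586), 29.744882583618164) 3056.5 [0.6032 0.2873 0.04  ] [[0.5798, 0.2716], [0.5831, 0.3088], [0.6261, 0.3027], [0.6245, 0.2644]]
```

View pics/w1.png

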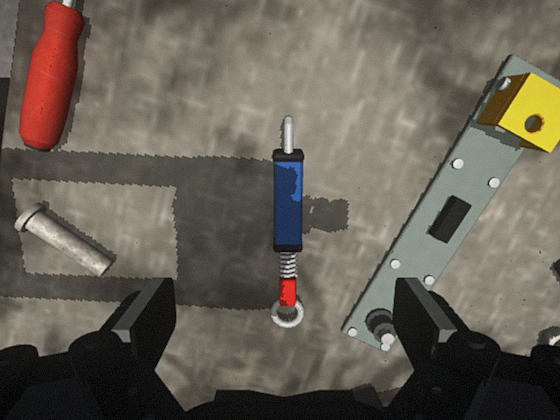

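Wrist view: sleeve (287,203), hook end (289,117), red block (289,293), eye (287,315), bracket hole (535,123) and post (380,322). The tool is in line with the spring, so I'll grip the sleeve.

```bash
python3 -m crank '[{"tx":0.001,"ty":-0.001,"tz":-0.05,"twist":-0.008,"fingers":0.085},{"tx":0.001,"ty":-0.001,"tz":-0.10,"twist":-0.008,"fingers":0.06},{"tx":0.001,"ty":-0.001,"tz":-0.14,"twist":-0.008,"fingers":0.05},{"tx":0.001,"ty":-0.001,"tz":-0.155,"twist":-0.008,"fingers":0.05},{"tx":0.001,"ty":-0.001,"tz":-0.155,"twist":-0.008,"fingers":0.05}]'
python3 -m crank '[{"tx":0,"ty":0,"tz":0,"twist":0,"fingers":0.0},{"tx":0,"ty":0,"tz":0,"twist":0,"fingers":0.0},{"tx":0,"ty":0,"tz":0,"twist":0,"fingers":0.0},{"tx":0,"ty":0,"tz":0,"twist":0,"fingers":0.0}]'
```

```text
clock: 4.1
tcp_pos: [0.4624, 0.1699, 0.007]
ee_rot: [1.858, 2.533, 0.0]
ft_force: [-0.4, 0.4, 1.0]
opening: 0.0501
gripper_force: 0.0
clock: 4.6
tcp_pos: [0.464, 0.1703, 0.0088]
ee_rot: [1.856, 2.531, 0.005]
ft_force: [-0.1, -0.4, 6.8]
opening: 0.0205
gripper_force: 59.9
```

```bash
python3 -m crank '[{"tx":0,"ty":0,"tz":0.03,"twist":0,"fingers":0.0},{"tx":0,"ty":0,"tz":0.07,"twist":0,"fingers":0.0},{"tx":0.03,"ty":0.006,"tz":0.07,"twist":-0.15,"fingers":0.0},{"tx":0.07,"ty":0.012,"tz":0.07,"twist":-0.3,"fingers":0.0},{"tx":0.11,"ty":0.02,"tz":0.07,"twist":-0.45,"fingers":0.0},{"tx":0.125,"ty":0.024,"tz":0.07,"twist":-0.45,"fingers":0.0},{"tx":0.125,"ty":0.024,"tz":0.07,"twist":-0.45,"fingers":0.0},{"tx":0.125,"ty":0.024,"tz":0.07,"twist":-0.45,"fingers":0.0}]'
python3 - <<'E'
from h import *
print(get_obs()["tcp_pos"],get_obs()["opening"])
im,K,M=cam("wrist");cv2.imwrite("pics/w2.png",im);np.savez("w2.npz",im=im,K=K,M=M)
for n,c,z in(("blue",BLUE,.09),("yel",YEL,.04)):
        r,a=blob(im,*c);print(n,r,a,ray(r[0],z,K,M).round(4),[ray(p,z,K,M)[:2].round(4).tolist() for p in cv2.boxPoints(r)])
E
```

```text
clock: 5.6
tcp_pos: [0.5862, 0.1937, 0.0764]
ee_rot: [-2.376, -2.055, 0.001]
ft_force: [0.0, -0.2, -1.6]
opening: 0.0206
gripper_force: 59.2
[0.58623921 0.19366327 0.07643861] 0.020616492563152667
blue ((284.5, 297.0), (58.99999237060547, 155.99996948242188), -0.0) 8438.5 [0.5873 0.1947 0.09  ] [[0.57, 0.1608], [0.5813, 0.2274], [0.6024, 0.2243], [0.5942, 0.1573]]
yel ((292.5, 49.5), (91.0, 103.0), 90.0) 8902.5 [0.6045 0.2878 0.04  ] [[0.5852, 0.3088], [0.6289, 0.3025], [0.6252, 0.2654], [0.5786, 0.2722]]
```

View pics/w2.png

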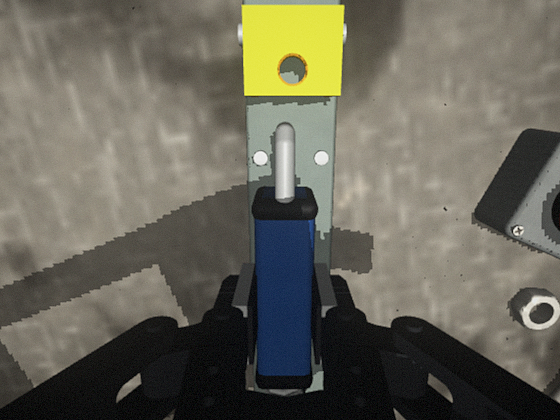

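Wrist view: hole at (293,69) in the bracket, hook end at (285,124), and the spring nearly in line with the plate. Next, the exact offsets.

```bash
python3 - <<'E'
from h import *
d=np.load("w2.npz");im,K,M=d["im"],d["K"],d["M"]
hsv=cv2.cvtColor(im,cv2.COLOR_BGR2HSV)
y=cv2.inRange(hsv,(24,150,150),(35,255,255))
cs,h=cv2.findContours(y,cv2.RETR_CCOMP,cv2.CHAIN_APPROX_NONE)
big=max(range(len(cs)),key=lambda i:cv2.contourArea(cs[i]))
r=cv2.minAreaRect(cs[big]);print(r)
hs=[c for i,c in enumerate(cs) if h[0][i][3]==big and cv2.contourArea(c)>100]
for c in hs:
    e=cv2.fitEllipse(c);print("hole",e);H=ray(e[0],.04,K,M);print(H)
q=cs[big][:,0]
P=np.array([ray(p,.04,K,M)[:2] for p in cv2.boxPoints(r)]);print(P)
# side edges of yellow
for lo,hi in((236,252),(334,350)):
    s=q[(q[:,0]>lo)&(q[:,0]<hi)&(q[:,1]>12)&(q[:,1]<88)]
    W=np.array([ray(p,.04,K,M)[:2] for p in s]);v=cv2.fitLine(W.astype(np.float32),cv2.DIST_HUBER,0,1e-4,1e-4).ravel();print("edge ang",np.degrees(np.arctan2(v[1],v[0])),v[2:])
# hook: bright grey region
g=cv2.cvtColor(im,cv2.COLOR_BGR2GRAY)
for row in range(118,190,6):
    print(row,g[row,268:304:2])
A=[ray((285,122),.0915,K,M),ray((285.5,190),.0915,K,M)];print("hook",A)
o=get_obs();R=Ro.from_rotvec(o["ee_rot"]).as_matrix();print("toolx yaw",np.degrees(np.arctan2(R[1,0],R[0,0])),o["tcp_pos"])
E
```

```text
((292.9999694824219, 49.99999237060547), (89.99998474121094, 101.99998474121094), 90.0)
hole ((292.16510009765625, 68.99128723144531), (31.02642822265625, 33.025840759277344), 3.012624979019165)
[0.6032858  0.27985665 0.04      ]
[[0.58552339 0.30840452]
 [0.62886938 0.30207374]
 [0.6252146  0.26541416]
 [0.57903668 0.27216213]]
edge ang 81.43523 [0.5830801 0.2922263]
edge ang 81.559975 [0.62575793 0.28300893]
118 [162 161 161 158 159 164 160 163 159 166 161 159 161 160 159 160 154 162]
124 [163 162 162 161 168 120  71 103 114 109  91  85 163 164 167 163 162 161]
130 [160 160 164 171 120 153 168 173 177 181 174 156 142 129 165 164 161 164]
136 [165  97  87  87 132 156 166 171 181 182 172 157 142 107 168 165 165 164]
142 [161 129  96  79 130 171 194 200 219 211 197 177 148 106 169 167 160 159]
148 [163 165  88  80 146 171 190 206 231 226 199 182 162 114 167 164 163 163]
154 [169 100  85  83 149 172 191 206 231 228 201 182 162 110 164 159 162 169]
160 [150  82  94  86 141 174 187 205 231 226 202 182 156 111 164 161 164 161]
166 [163 130  88  83 145 175 187 203 231 226 199 170 159 110 167 161 162 157]
172 [159 162  84  78 144 179 189 203 229 218 197 175 156 118 168 161 159 159]
178 [ 96  90  83  82 143 174 193 206 226 219 196 181 158  94  85  82 128 157]
184 [ 95  88  92  78 143 178 191 205 226 218 196 177 155  93  87 140 154 169]
hook [array([0.59694561, 0.25968227, 0.0915    ]), array([0.59379417, 0.23678203, 0.0915    ])]
toolx yaw 81.70848956670889 [0.5860746  0.19364363 0.07637027]
```

```bash
python3 -m crank '[{"tx":0.007,"ty":0.024,"tz":0,"twist":-0.003,"fingers":0.0},{"tx":0.007,"ty":0.024,"tz":0,"twist":-0.003,"fingers":0.0},{"tx":0.007,"ty":0.024,"tz":-0.015,"twist":-0.003,"fingers":0.0},{"tx":0.007,"ty":0.024,"tz":-0.022,"twist":-0.003,"fingers":0.0},{"tx":0.007,"ty":0.024,"tz":-0.022,"twist":-0.003,"fingers":0.0},{"tx":0.007,"ty":0.024,"tz":-0.022,"twist":-0.003,"fingers":0.0}]'
python3 - <<'E'
from h import *
o=get_obs();print(o["tcp_pos"],o["ft_force"])
im,K,M=cam("wrist");cv2.imwrite("pics/w3.png",im[0:240,180:400].repeat(2,0).repeat(2,1))
E
```

```text
clock: 6.4
tcp_pos: [0.5938, 0.2174, 0.0542]
ee_rot: [-2.38, -2.051, 0.0]
ft_force: [1.1, -0.5, 0.4]
opening: 0.0204
gripper_force: 59.2
[0.59382712 0.21744313 0.05422067] [ 1.06229381 -0.52120085  0.35324482]
```

View pics/w3.png

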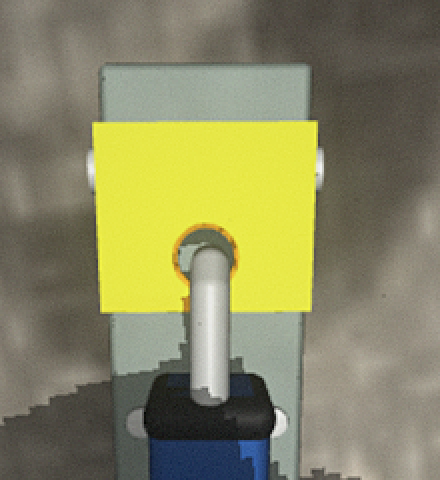

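The hook (crop (209,245) at its end) stands over the hole (crop centre (206,256)). One ray check before lowering.

```bash
python3 - <<'E'
from h import *
im,K,M=cam("wrist");o=get_obs()
hsv=cv2.cvtColor(im,cv2.COLOR_BGR2HSV)
y=cv2.inRange(hsv,(24,150,150),(35,255,255))
q=np.argwhere(y[60:160]>0);print(q.min(0)+[60,0],q.max(0)+[60,0])
H=ray((283,128),.04,K,M);E=ray((284.6,121.8),.069,K,M)
u=np.array([.1478,.989]);leg=E[:2]-.0035*u;d=H[:2]-leg
print(H,E,leg,"along",d@u,"lat",d@[.989,-.1478],o["tcp_pos"],o["ft_force"])
E
```

```text
[ 61 226] [156 337]
[0.60381507 0.28005772 0.04      ] [0.60493225 0.28364503 0.069     ] [0.60441495 0.28018353] along -0.00021308704445339215 lat -0.0005746848652333733 [0.5941998  0.2176915  0.05472775] [ 1.0636498  -0.09159373 -0.48298662]
```

Aligned to within 1 mm. Lowering in small steps and watching the force.

```bash
python3 -m crank '[{"tx":-0.0005,"ty":0,"tz":-0.004,"twist":0,"fingers":0.0},{"tx":-0.0005,"ty":0,"tz":-0.008,"twist":0,"fingers":0.0},{"tx":-0.0005,"ty":0,"tz":-0.011,"twist":0,"fingers":0.0},{"tx":-0.0005,"ty":0,"tz":-0.014,"twist":0,"fingers":0.0},{"tx":-0.0005,"ty":0,"tz":-0.014,"twist":0,"fingers":0.0}]'
```

```text
clock: 7.12
tcp_pos: [0.5931, 0.2177, 0.0398]
ee_rot: [-2.379, -2.051, 0.001]
ft_force: [-0.1, 0.0, -0.8]
opening: 0.0205
gripper_force: 59.2
```

```bash
python3 -m crank '[{"tx":0,"ty":0,"tz":-0.003,"twist":0,"fingers":0.0},{"tx":0,"ty":0,"tz":-0.006,"twist":0,"fingers":0.0},{"tx":0,"ty":0,"tz":-0.0085,"twist":0,"fingers":0.0},{"tx":0,"ty":0,"tz":-0.0085,"twist":0,"fingers":0.0}]'
python3 -m crank '[{"tx":0,"ty":0,"tz":-0.001,"twist":0,"fingers":0.0},{"tx":0,"ty":0,"tz":-0.001,"twist":0,"fingers":0.0}]'
```

```text
clock: 7.62
tcp_pos: [0.5931, 0.2176, 0.0314]
ee_rot: [-2.379, -2.051, 0.001]
ft_force: [-0.5, 0.1, -0.8]
opening: 0.0208
gripper_force: 59.2
clock: 7.88
tcp_pos: [0.5934, 0.2177, 0.0308]
ee_rot: [2.38, 2.051, 0.0]
ft_force: [-0.1, 0.0, -1.7]
opening: 0.0206
gripper_force: 59.2
```

```bash
python3 -m crank '[{"tx":0,"ty":0,"tz":-0.001,"twist":0,"fingers":0.0},{"tx":0,"ty":0,"tz":-0.001,"twist":0,"fingers":0.0}]'
python3 -m crank '[{"tx":0,"ty":0,"tz":-0.001,"twist":0,"fingers":0.0},{"tx":0,"ty":0,"tz":-0.001,"twist":0,"fingers":0.0}]'
```

```text
clock: 8.12
tcp_pos: [0.5933, 0.2177, 0.0297]
ee_rot: [-2.38, -2.051, 0.0]
ft_force: [0.4, 0.0, -1.4]
opening: 0.0204
gripper_force: 59.2
clock: 8.38
tcp_pos: [0.5935, 0.2178, 0.0291]
ee_rot: [2.379, 2.051, 0.001]
ft_force: [0.2, -0.6, 1.8]
opening: 0.0205
gripper_force: 59.6
```

```bash
python3 -m crank '[{"tx":0,"ty":0,"tz":-0.001,"twist":0,"fingers":0.0},{"tx":0,"ty":0,"tz":-0.001,"twist":0,"fingers":0.0}]'
python3 -m crank '[{"tx":0,"ty":0,"tz":0,"twist":0,"fingers":0.035},{"tx":0,"ty":0,"tz":0,"twist":0,"fingers":0.04},{"tx":0,"ty":0,"tz":0,"twist":0,"fingers":0.04},{"tx":0,"ty":0,"tz":0.03,"twist":0,"fingers":0.04},{"tx":0,"ty":0,"tz":0.06,"twist":0,"fingers":0.04},{"tx":0,"ty":0,"tz":0.09,"twist":0,"fingers":0.04},{"tx":0,"ty":0,"tz":0.12,"twist":0,"fingers":0.04},{"tx":-0.008,"ty":-0.05,"tz":0.12,"twist":0,"fingers":0.04},{"tx":-0.008,"ty":-0.05,"tz":0.12,"twist":0,"fingers":0.04}]'
python3 - <<'E'
from h import *
o=get_obs();print(o["tcp_pos"],o["ft_force"])
im,K,M=cam("wrist");cv2.imwrite("pics/w4.png",im);np.savez("w4.npz",im=im,K=K,M=M)
for n,c,z in(("blue",BLUE,.046),("red",RED,.044),("yel",YEL,.04)):
        r,a=blob(im,*c);print(n,r,a,ray(r[0],z,K,M).round(4))
E
```

```text
clock: 8.62
tcp_pos: [0.5937, 0.2178, 0.029]
ee_rot: [2.379, 2.051, 0.001]
ft_force: [-3.8, -1.5, 7.3]
opening: 0.0207
gripper_force: 60.5
clock: 9.75
tcp_pos: [0.5854, 0.1653, 0.1481]
ee_rot: [2.381, 2.048, -0.001]
ft_force: [0.8, 0.6, -0.0]
opening: 0.0397
gripper_force: 0.0
[0.58535015 0.16527043 0.14810215] [ 0.84535158  0.61110067 -0.01083822]
blue ((284.5, 133.0), (104.0, 33.0), 90.0) 3284.5 [0.5948 0.2193 0.046 ]
red ((524.2500610351562, 139.25), (57.27565002441406, 67.88224792480469), 45.0) 3023.0 [0.7487 0.1917 0.044 ]
yel ((283.5, 25.0), (50.0, 73.0), 90.0) 3054.5 [0.6038 0.2827 0.04  ]
```

View pics/w4.png

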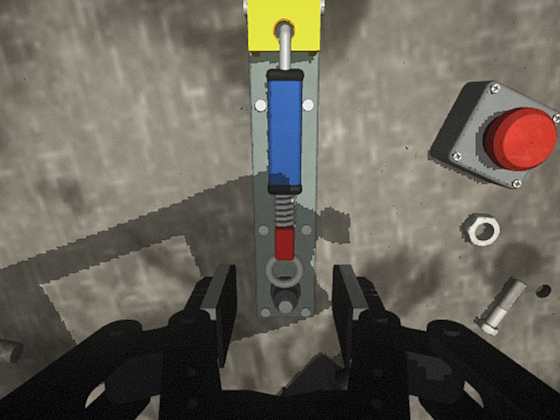

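The hook is home in the hole and the sleeve level on the rest. Red block at (284,243), eye (284,272), post (285,307).

```bash
python3 - <<'E'
from h import *
d=np.load("w4.npz");im,K,M=d["im"],d["K"],d["M"]
r,a=blob(im,*RED,(262,215,308,268));B=ray(r[0],.044,K,M);print(r,B)
u=-np.array([.1478,.989]);n=np.array([.989,-.1478])
E=ray((284.5,272),.033,K,M);P=ray((285,307),.036,K,M);print("eye",E,"post",P)
for a,b,c in((B,E,"B-E"),(E,P,"E-P"),(np.array([.6038,.28]),P,"hole-P"),(np.array([.6038,.28]),E,"hole-eye")):
    v=(b-a[:len(b)])[:2] if len(a)==len(b) else b[:2]-a
    print(c,v@u,v@n)
g=cv2.cvtColor(im,cv2.COLOR_BGR2GRAY)[250:330,255:315]
cv2.imwrite("pics/w5.png",cv2.resize(cv2.convertScaleAbs(im[215:335,235:335],alpha=1.6),None,fx=5,fy=5,interpolation=cv2.INTER_CUBIC)[:600])
E
```

```text
((284.0, 244.0), (30.0, 18.0), 90.0) [0.58287604 0.14325255 0.044     ]
eye [0.57923372 0.11667591 0.033     ] post [0.57540618 0.08891591 0.036     ]
B-E 0.02682262631686626 0.0003257791740278672
E-P 0.028020354221090626 0.0003174909434460614
hole-P 0.19317877516672144 0.00016074312103067298
hole-eye 0.1651584209456308 -0.00015674782241538454
```

View pics/w5.png

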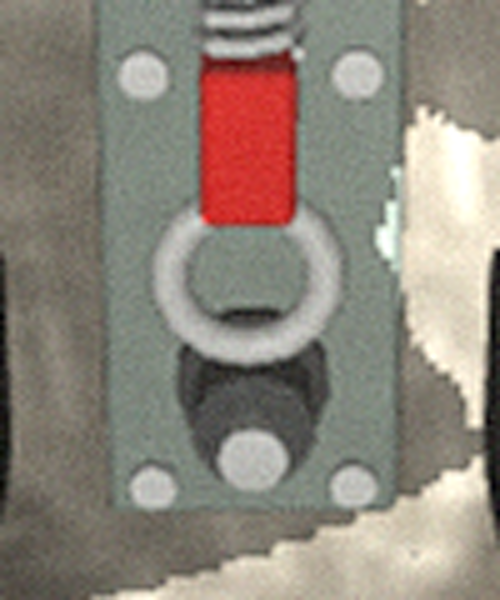

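Geometry checks out: block to eye 24–27 mm, hole to post 193 mm, so about 30 mm of stretch with the eye over the post. Now grip the red block.

```bash
python3 -m crank '[{"tx":-0.0025,"ty":-0.0225,"tz":-0.03,"twist":0,"fingers":0.04},{"tx":-0.0025,"ty":-0.0225,"tz":-0.07,"twist":0,"fingers":0.04},{"tx":-0.0025,"ty":-0.0225,"tz":-0.105,"twist":0,"fingers":0.04},{"tx":-0.0025,"ty":-0.0225,"tz":-0.122,"twist":0,"fingers":0.04},{"tx":-0.0025,"ty":-0.0225,"tz":-0.122,"twist":0,"fingers":0.04},{"tx":-0.0025,"ty":-0.0225,"tz":-0.122,"twist":0,"fingers":0.04}]'
python3 -m crank '[{"tx":0,"ty":0,"tz":0,"twist":0,"fingers":0},{"tx":0,"ty":0,"tz":0,"twist":0,"fingers":0},{"tx":0,"ty":0,"tz":0,"twist":0,"fingers":0},{"tx":0,"ty":0,"tz":0,"twist":0,"fingers":0}]'
```

```text
clock: 10.55
tcp_pos: [0.5841, 0.1457, 0.0274]
ee_rot: [2.378, 2.051, 0.003]
ft_force: [-0.8, -0.7, -0.2]
opening: 0.0401
gripper_force: 0.0
clock: 11.05
tcp_pos: [0.584, 0.1454, 0.0272]
ee_rot: [2.379, 2.05, 0.003]
ft_force: [-0.8, 0.4, 6.9]
opening: 0.0122
gripper_force: 61.4
```

```bash
python3 -m crank '[{"tx":-0.0006,"ty":-0.004,"tz":0.003,"twist":0,"fingers":0},{"tx":-0.0009,"ty":-0.006,"tz":0.006,"twist":0,"fingers":0},{"tx":-0.0012,"ty":-0.008,"tz":0.008,"twist":0,"fingers":0},{"tx":-0.0012,"ty":-0.008,"tz":0.0085,"twist":0,"fingers":0},{"tx":-0.0012,"ty":-0.008,"tz":0.0085,"twist":0,"fingers":0}]'
python3 - <<'E'
from h import *
o=get_obs();print(o["tcp_pos"],o["ft_force"])
im,K,M=cam("wrist");cv2.imwrite("pics/w6.png",im);np.savez("w6.npz",im=im,K=K,M=M)
im,K,M=cam("scene");cv2.imwrite("pics/s6.png",cv2.resize(im[190:270,200:360],None,fx=5,fy=5))
E
```

```text
clock: 11.68
tcp_pos: [0.581, 0.1378, 0.0336]
ee_rot: [-2.379, -2.05, 0.0]
ft_force: [1.9, 5.8, -4.5]
opening: 0.0125
gripper_force: 60.0
[0.58103255 0.13777045 0.03358553] [ 1.89170991  5.76595146 -4.52788155]
```

View pics/w6.png

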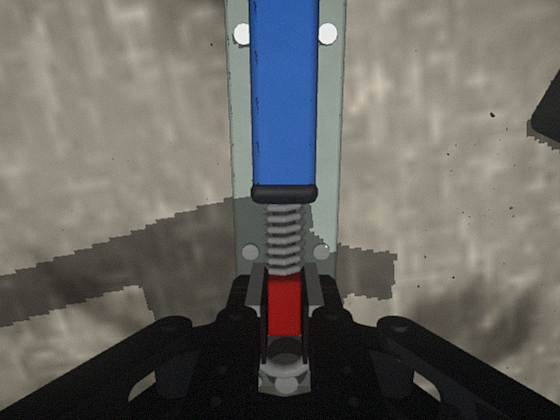

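Hooked: the pull is about 6 N, as expected for 8 mm. Lift a little more, then stretch until the eye is over the post.

```bash
python3 -m crank '[{"tx":0,"ty":0,"tz":0.002,"twist":0,"fingers":0},{"tx":-0.0007,"ty":-0.005,"tz":0.002,"twist":0,"fingers":0},{"tx":-0.0015,"ty":-0.010,"tz":0.002,"twist":0,"fingers":0},{"tx":-0.0022,"ty":-0.015,"tz":0.002,"twist":0,"fingers":0},{"tx":-0.003,"ty":-0.020,"tz":0.002,"twist":0,"fingers":0},{"tx":-0.0033,"ty":-0.0225,"tz":0.002,"twist":0,"fingers":0},{"tx":-0.0033,"ty":-0.0225,"tz":0.002,"twist":0,"fingers":0},{"tx":-0.0033,"ty":-0.0225,"tz":0.002,"twist":0,"fingers":0}]'
python3 - <<'E'
from h import *
o=get_obs();print(o["tcp_pos"],o["ft_force"])
im,K,M=cam("wrist");np.savez("w7.npz",im=im,K=K,M=M)
print("post px",proj((.5754,.0889,.036),K,M))
w=cv2.resize(cv2.convertScaleAbs(im[240:420,190:380],alpha=1.7),None,fx=3,fy=3,interpolation=cv2.INTER_CUBIC)
s,_,_=cam("scene");s=cv2.resize(s[195:260,210:340],None,fx=1.7,fy=4)
cv2.imwrite("pics/w7.png",np.hstack([w,np.pad(s,((0,w.shape[0]-s.shape[0]),(0,0),(0,0)))]))
E
```

```text
clock: 12.78
tcp_pos: [0.5778, 0.1166, 0.0358]
ee_rot: [-2.377, -2.05, -0.002]
ft_force: [2.4, 11.9, -3.8]
opening: 0.0124
gripper_force: 60.0
[0.57780204 0.11655891 0.03580554] [ 2.36504212 11.88057919 -3.84197949]
post px [286.20765286 340.55663081]
```

View pics/w7.png

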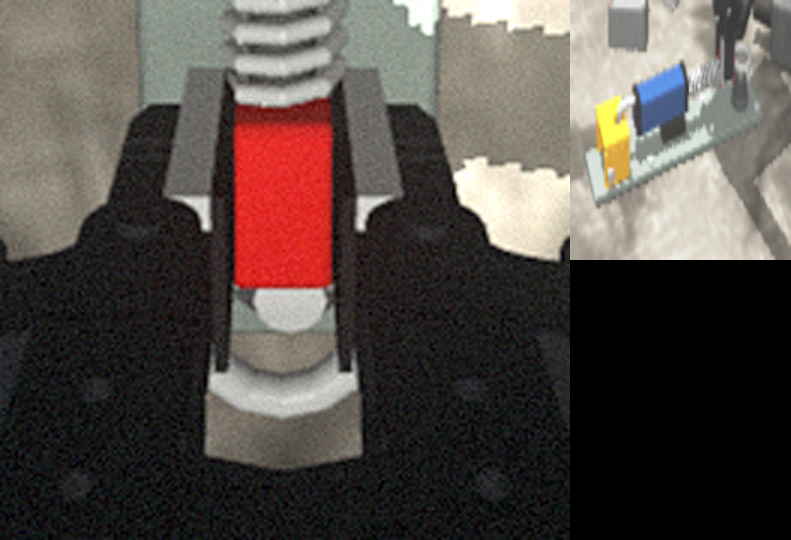

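The post head (crop (290,310)) now sits inside the ring, whose far arc is at crop rows 372–415. Checking the centring.

```bash
python3 - <<'E'
from h import *
d=np.load("w7.npz");im,K,M=d["im"],d["K"],d["M"];o=get_obs();print(o["tcp_pos"])
u=-np.array([.1478,.989]);n=np.array([.989,-.1478])
P=np.array([.5754,.0889])
f=lambda px,z:((ray(px,z,K,M)[:2]-P)@u*1e3,(ray(px,z,K,M)[:2]-P)@n*1e3)
print("head far edge (+5.5)",f((286.5,350.7),.036))
for z in(.040,.043):print("ring outer far",f((285,378.5),z),"ring mid",f((285,371),z))
B=[f((284.5,r),.053) for r in(281,335.5)];print("block top ends",B)
g=cv2.cvtColor(im,cv2.COLOR_BGR2GRAY);print(g[340:400,285])
E
```

```text
[0.57783506 0.11659951 0.03580872]
head far edge (+5.5) (np.float64(5.238354554262017), np.float64(0.14168420968198575))
ring outer far (np.float64(16.72579171172006), np.float64(-0.5238143612732717)) ring mid (np.float64(12.761105875664276), np.float64(-0.5286250336613979))
ring outer far (np.float64(14.203999309476101), np.float64(-0.5340820322111335)) ring mid (np.float64(10.325159788372199), np.float64(-0.5387885403567141))
block top ends [(np.float64(-37.41517750630327), np.float64(-0.8060053389801506)), (np.float64(-14.16371926088175), np.float64(-0.7865771601513315))]
[121 116 114 113 117 113 113 115 110 114  95  67  71  72  77  74  73  78
  76  77  82  75  74  69  57  52  71  76  93  94 106 107 115 127 124 114
 113 112 101  72  53  56  56  51  53  50  53  45  44  46  48  44  43  42
  43  45  29  13  11  17]
```

Centred to within about 1 mm. Lowering.

```bash
python3 -m crank '[{"tx":0.0005,"ty":0,"tz":-0.003,"twist":0,"fingers":0},{"tx":0.0005,"ty":0,"tz":-0.006,"twist":0,"fingers":0},{"tx":0.0005,"ty":0,"tz":-0.008,"twist":0,"fingers":0},{"tx":0.0005,"ty":0,"tz":-0.008,"twist":0,"fingers":0}]'
python3 -m crank '[{"tx":0,"ty":0,"tz":-0.001,"twist":0,"fingers":0},{"tx":0,"ty":0,"tz":-0.002,"twist":0,"fingers":0},{"tx":0,"ty":0,"tz":-0.002,"twist":0,"fingers":0}]'
```

```text
clock: 13.38
tcp_pos: [0.5788, 0.117, 0.0286]
ee_rot: [-2.377, -2.05, -0.004]
ft_force: [0.1, 11.4, 2.1]
opening: 0.0121
gripper_force: 60.9
clock: 13.75
tcp_pos: [0.579, 0.117, 0.0268]
ee_rot: [-2.377, -2.051, -0.004]
ft_force: [1.3, 12.3, 1.6]
opening: 0.012
gripper_force: 61.0
```

```bash
python3 -m crank '[{"tx":0,"ty":0,"tz":-0.0015,"twist":0,"fingers":0},{"tx":0,"ty":0,"tz":-0.0015,"twist":0,"fingers":0}]'
python3 -m crank '[{"tx":0,"ty":0,"tz":-0.001,"twist":0,"fingers":0},{"tx":0,"ty":0,"tz":-0.001,"twist":0,"fingers":0}]'
```

```text
clock: 14.0
tcp_pos: [0.5792, 0.117, 0.0261]
ee_rot: [-2.377, -2.051, -0.005]
ft_force: [-3.2, 10.7, 6.7]
opening: 0.012
gripper_force: 61.8
clock: 14.25
tcp_pos: [0.5794, 0.117, 0.0258]
ee_rot: [-2.378, -2.051, -0.005]
ft_force: [-4.8, 10.3, 12.9]
opening: 0.0124
gripper_force: 62.6
```

```bash
python3 - <<'E'
from h import *
a=np.load("w7.npz")["im"];im,K,M=cam("wrist");np.savez("w8.npz",im=im,K=K,M=M)
for c in(278,286,293):
  for i in(a,im):
    print(c,cv2.cvtColor(i,cv2.COLOR_BGR2GRAY)[330:394,c].tolist())
o=get_obs();print(o["tcp_pos"],o["ft_force"],o["ft_torque"])
# spring pitch: black sleeve end / blue extents vs earlier
for i in(np.load("w6.npz")["im"],a,im):
    r,_=blob(i,*BLUE);x=blob(i,*RED,(240,230,330,360))[0];print(r,x)
u=-np.array([.1478,.989]);P=np.array([.5754,.0889])
for z in(.0295,.0315,.0335):print(z,[(ray((285,r),z,K,M)[:2]-P)@u*1e3 for r in(366,378.5)])
E
```

```text
278 [56, 54, 63, 57, 50, 46, 99, 127, 119, 117, 121, 117, 113, 116, 110, 114, 110, 95, 79, 74, 60, 71, 82, 82, 82, 77, 78, 81, 81, 82, 80, 76, 69, 54, 47, 62, 77, 89, 93, 101, 105, 111, 119, 121, 111, 113, 118, 104, 81, 56, 68, 60, 59, 65, 55, 55, 52, 52, 54, 55, 49, 54, 50, 48]
278 [55, 56, 56, 48, 47, 51, 42, 44, 52, 53, 57, 60, 54, 55, 60, 60, 102, 128, 119, 119, 117, 122, 118, 117, 117, 117, 117, 116, 114, 113, 109, 109, 109, 115, 110, 109, 111, 113, 120, 114, 114, 117, 112, 89, 75, 78, 71, 72, 70, 76, 69, 70, 63, 60, 65, 65, 64, 62, 65, 67, 69, 64, 66, 62]
286 [56, 58, 51, 49, 46, 45, 101, 123, 118, 118, 121, 116, 118, 112, 114, 108, 110, 114, 112, 111, 99, 77, 67, 69, 74, 68, 76, 76, 76, 72, 71, 70, 72, 68, 49, 58, 73, 75, 90, 94, 104, 113, 120, 127, 117, 116, 116, 117, 96, 62, 55, 55, 59, 54, 54, 53, 53, 50, 46, 46, 47, 46, 42, 45]
286 [57, 60, 50, 44, 44, 45, 51, 60, 52, 54, 52, 58, 51, 52, 57, 82, 114, 127, 123, 118, 116, 116, 122, 116, 115, 112, 117, 113, 114, 113, 113, 110, 111, 110, 110, 111, 106, 122, 127, 129, 113, 115, 104, 104, 85, 70, 68, 74, 65, 63, 71, 66, 68, 63, 
[... 442 characters left out ...]
115, 116, 116, 114, 111, 107, 98, 108, 115, 119, 122, 125, 115, 113, 108, 97, 73, 71, 70, 69, 69, 69, 70, 65, 72, 71, 70, 63, 62, 67, 60, 63, 59, 53, 57, 55, 50]
[0.57936286 0.11700849 0.02581766] [-4.88404122 10.09348746 13.83395716] [2.04384948 0.87452829 0.14508874]
((283.5, 92.0), (184.0, 69.0), 90.0) ((284.0, 307.5), (55.0, 32.0), 90.0)
((284.0, 60.0), (120.0, 68.0), 90.0) ((284.0, 307.5), (55.0, 32.0), 90.0)
((282.0, 62.0), (124.0, 72.0), 90.0) ((284.0, 306.5), (32.0, 55.0), 0.0)
0.0295 [np.float64(9.854037041493937), np.float64(16.4496980676294)]
0.0315 [np.float64(8.270958345628253), np.float64(14.771810650562065)]
0.0335 [np.float64(6.687879649762583), np.float64(13.09392323349474)]
```

```bash
python3 - <<'E'
from h import *
d=np.load("w8.npz");im,K,M=d["im"],d["K"],d["M"]
u=-np.array([.1478,.989]);n=np.array([.989,-.1478]);P=np.array([.5754,.0889])
g=cv2.cvtColor(im,cv2.COLOR_BGR2GRAY)
for r in range(338,382,2): print(r,''.join("%4d"%v for v in g[r,256:316:2]))
f=lambda px,z:((ray(px,z,K,M)[:2]-P)@u*1e3,(ray(px,z,K,M)[:2]-P)@n*1e3)
print(f((282,356),.036),f((282,345.5),.036),f((282,366),.036))
E
```

```text
338   14  19  27  32  26   8  49  48  50  44  49  52  56  60  58  52  52  50  45  42  51  45  38  14  24  29  23  17  16  16
340   18  19  20  31  30  17  45  44  51  47  47  57  59  67  54  52  54  46  51  48  43  46  47   6  23  21  20  14  15  20
342   20  14  16  32  32  16  54  44  44  46  58  54  56  56  54  51  51  45  41  46  45  50  49  10  19  26  14  13  15  20
344   13  15  16  24  26   4  53  47  43  48  57  60  61  56  58  57  58  55  46  46  44  44  45  11  30  27  14  10  13  15
346   17  17  14  30  26   9  52  42  42  55  80 102 115 128 121 114  98  73  45  48  50  51  49   9  27  28  17  22  15  15
348   21  12  18  33  26  18  54  42  57  89 125 119 122 118 119 123 120 119  69  49  47  45  49  30  21  29  20  20  24  17
350   20  15  22  23  25  23  48  38  98 120 115 117 116 117 110 116 122 117 118  82  40  45  46  23  25  29  21  14  24  19
352    9  19  12  25  21  26  41  35 118 119 119 118 115 117 113 122 114 116 114 110  39  49  46  25  23  21  13  22  17  13
354   24  20  29  24  17  33  53  62 120 118 120 117 113 121 114 115 114 117 119 118  57  43  53  46
[... 1149 characters left out ...]

374   20  35  61  62  62  59  68  65  70  68  77  75  77  81  81  85  71  72  70  68  69  68  60  58  60  64  68  36  18  24
376   21  34  63  56  62  61  64  62  74  68  78  71  77  70  71  68  74  67  68  67  70  56  63  62  67  59  59  38  10  21
378   23  25  63  64  60  52  66  58  64  62  69  70  70  72  68  65  68  68  74  68  66  65  59  59  58  61  62  35  11  16
380   17  37  63  56  54  57  61  58  64  67  71  69  67  74  72  71  64  65  74  67  71  61  61  61  53  59  59  35  19   8
(np.float64(-0.22187464338275592), np.float64(-0.34352519597093933)) (np.float64(-5.305710124526375), np.float64(-0.3390290710241446)) (np.float64(4.70822101851013), np.float64(-0.34788535400077675))
```

The whole head disc shows, with the ring's far arc passing behind and below it, so the eye surrounds the post under or at the head. Ease back towards the hook so the ring seats on the neck, watching the force.

```bash
python3 -m crank '[{"tx":0,"ty":0.0015,"tz":0,"twist":0,"fingers":0},{"tx":0,"ty":0.0025,"tz":0,"twist":0,"fingers":0},{"tx":0,"ty":0.0025,"tz":0,"twist":0,"fingers":0}]'
python3 - <<'E'
from h import *
d=np.load("w8.npz");im,K,M=cam("wrist");o=get_obs();print(o["tcp_pos"],o["ft_force"])
g=cv2.cvtColor(im,cv2.COLOR_BGR2GRAY)
for r in range(338,382,2): print(r,''.join("%4d"%v for v in g[r,262:310:3]))
E
```

```text
clock: 14.68
tcp_pos: [0.5803, 0.1189, 0.026]
ee_rot: [2.379, 2.052, 0.006]
ft_force: [-1.7, 8.4, 11.2]
opening: 0.0125
gripper_force: 62.3
[0.58025659 0.11892487 0.02602543] [-2.31038148  8.38920998 10.5871674 ]
338   25  17  41  47  45  44  47  50  44  46  45  49  46  23  32  19
340   32  23  41  43  46  47  55  53  46  40  44  48  44  24  29  29
342   33  15  47  45  43  58  60  55  52  51  44  46  48  38  26  24
344   22  20  47  53  51  57  63  59  51  50  50  55  51  33  31  29
346   19  21  53  43  57  56  55  54  49  49  48  46  44  36  28  22
348   19  23  46  44  52  55  62  58  55  51  52  46  45  45  24  26
350   25  17  42  48  75 112 122 116 110  60  49  45  45  40  21  18
352   24  21  41  54 125 119 120 121 122 117  49  47  38  37  25  20
354   24  20  51 107 120 116 119 114 114 118  98  44  45  55  21  27
356   21  19  64 125 115 119 118 115 119 118 125  46  58  89  24  36
358   21  21  70 118 115 121 117 114 114 113 126  42  83 100  29  59
360   20  20  99 113 114 113 113 118 118 110 116  73 100 117  23  68
362   23  35 102 109 113 113 113 111 111 112 117  94 104 121  22  74
364   90  96 114 114 109 107 111 112 112 109 111 103 125 120  91 104
366   89 116 108 107 112 108 109 110 113 113 115 123 117 110 114  86
368   60  88 110 109 108 111 112 115 112 118 125 119 113 110  77  70
370   72  67  88 113 117 114 112 110 118 117 115 109 111  81  59  70
372   64  66  66  79  93 103 111 115 112 111 102  87  67  60  61  63
374   63  65  69  77  77  80  76  83  85  74  73  64  63  62  64  67
376   63  61  71  67  80  75  76  73  74  71  74  68  60  61  60  55
378   70  62  62  68  75  76  75  68  78  70  71  63  59  62  60  62
380   60  60  63  65  71  71  71  62  75  72  66  60  60  61  58  55
```

The ring stays below the head as the tool backs off. Continue.

```bash
python3 -m crank '[{"tx":0,"ty":0.0015,"tz":0,"twist":0,"fingers":0},{"tx":0,"ty":0.003,"tz":0,"twist":0,"fingers":0},{"tx":0,"ty":0.003,"tz":0,"twist":0,"fingers":0}]'
python3 -m crank '[{"tx":0,"ty":0.001,"tz":0,"twist":0,"fingers":0},{"tx":0,"ty":0.002,"tz":0,"twist":0,"fingers":0},{"tx":0,"ty":0.002,"tz":0,"twist":0,"fingers":0}]'
python3 - <<'E'
from h import *
im,K,M=cam("wrist");o=get_obs();print(o["tcp_pos"],o["ft_force"])
g=cv2.cvtColor(im,cv2.COLOR_BGR2GRAY)
for r in range(344,386,2): print(r,''.join("%4d"%v for v in g[r,262:310:3]))
E
```

```text
clock: 15.1
tcp_pos: [0.5805, 0.1211, 0.0261]
ee_rot: [2.378, 2.051, 0.006]
ft_force: [-1.1, 3.4, 10.6]
opening: 0.0124
gripper_force: 62.3
clock: 15.48
tcp_pos: [0.5805, 0.1214, 0.0261]
ee_rot: [2.377, 2.049, 0.003]
ft_force: [-2.0, -3.1, 11.2]
opening: 0.0126
gripper_force: 62.4
[0.58055436 0.12133325 0.02607869] [-1.96760827 -4.01209821 12.88075681]
344   27  15  48  48  43  48  53  50  42  48  52  43  46  36  26  28
346   34  18  50  42  46  51  59  56  54  46  43  48  46  25  25  22
348   21  19  46  46  45  57  56  56  55  50  43  51  46  39  24  25
350   24  24  49  45  51  60  52  54  53  54  45  44  46  37  28  23
352   30  14  45  50  41  59  62  60  48  46  52  49  51  37  33  23
354   27  19  55  43  52  81 107 104  82  55  51  49  49  56  23  17
356   20  12  66  52 106 125 121 119 129 102  45  41  55  86  23  34
358   21  18  86  81 121 114 117 119 117 122  79  59  82 100  27  57
360   19  24 100 114 114 120 118 111 116 121 120  73  95 115  21  63
362   13  36 109 122 122 119 112 117 118 113 112  81 105 122  11  73
364   88  99 106 122 116 113 118 112 118 112 113 102 119 122  95  95
366   95 118 119 111 110 113 115 111 115 113 114 122 118 114 113  89
368   82  92 114 112 111 108 117 109 113 110 111 120 117 112  88  81
370   69  67  82 106 109 106 113 112 114 108 107 117 111  80  63  70
372   68  67  75  82 106 113 110 110 110 109 105  84  65  68  59  68
374   68  69  70  80  75  92 105 112  98  74  66  68  64  67  64  68
376   67  63  66  73  78  80  73  70  76  80  73  70  62  64  57  63
378   64  70  71  73  74  77  78  74  74  77  69  68  59  61  63  62
380   61  65  65  72  72  80  77  73  73  69  73  69  65  58  59  59
382   60  62  69  65  72  72  75  68  67  69  69  65  64  60  57  56
384   61  60  65  60  66  70  68  75  66  69  69  68  63  56  56  63
```

A firm stop came 4.4 mm back. That matches the neck (5.5 mm) rather than the head (3.5 mm), and the head now covers the ring's far arc. Release and check.

```bash
python3 -m crank '[{"tx":0,"ty":-0.001,"tz":0,"twist":0,"fingers":0},{"tx":0,"ty":-0.001,"tz":0,"twist":0,"fingers":0.02},{"tx":0,"ty":-0.001,"tz":0,"twist":0,"fingers":0.035},{"tx":0,"ty":-0.001,"tz":0,"twist":0,"fingers":0.035},{"tx":0,"ty":-0.001,"tz":0.03,"twist":0,"fingers":0.035},{"tx":0,"ty":-0.001,"tz":0.07,"twist":0,"fingers":0.035},{"tx":0,"ty":-0.001,"tz":0.12,"twist":0,"fingers":0.035},{"tx":0.006,"ty":0.04,"tz":0.12,"twist":0,"fingers":0.035},{"tx":0.006,"ty":0.04,"tz":0.12,"twist":0,"fingers":0.035}]'
python3 - <<'E'
from h import *
im,K,M=cam("wrist");o=get_obs();print(o["tcp_pos"],o["ft_force"]);np.savez("w9.npz",im=im,K=K,M=M)
u=-np.array([.1478,.989]);n=np.array([.989,-.1478]);P=np.array([.5754,.0889])
print("post px",proj((*P,.036),K,M),"eye px if fitted",proj((*(P-.0055*u),.030),K,M))
for nme,c,z,roi in(("blue",BLUE,.046,None),("red",RED,.041,(262,200,310,330)),("yel",YEL,.04,None)):
    r,a=blob(im,*c,roi);X=ray(r[0],z,K,M)[:2]-P;print(nme,r,X@u,X@n)
g=cv2.cvtColor(im,cv2.COLOR_BGR2GRAY);p=proj((*P,.036),K,M).astype(int);print(p)
for r in range(p[1]-34,p[1]+24,2): print(r,''.join("%4d"%v for v in g[r,p[0]-26:p[0]+27:2]))
E
```

```text
clock: 16.65
tcp_pos: [0.5852, 0.1644, 0.1445]
ee_rot: [2.377, 2.054, 0.003]
ft_force: [-0.4, -0.5, -1.4]
opening: 0.0349
gripper_force: 0.0
[0.5845732  0.16311929 0.14355342] [ 0.08172094 -0.45339717 -0.29408971]
post px [284.51054718 308.82466803] eye px if fitted [284.50323119 298.40476453]
blue ((285.0, 137.5), (105.0, 34.0), 90.0) -0.12862304283726136 -5.17901638817618e-05
red ((286.0, 275.5), (29.0, 18.0), 90.0) -0.030114723330146493 0.0009841115800060338
yel ((284.0, 24.0), (48.0, 74.0), 90.0) -0.19513213597042525 -0.000820856756695066
[284 308]
274   85  80  80  88  86  89  86  87  86  66  57  66  58  62  57  60  60  56  55  68  86  89  82  87  81  87  78
276   85  75  79  81  81  75  81  84  90  69  58  55  62  60  62  64  58  59  47  72  87  78  80  84  83  82  91
278   85  79  85  78  76  80  77  82  89  65  57  63  56  61  58  60  57  55  57  73  85  84  87  86  81  85  79
280   83  83  81  84  84  85  86  85  79  32  53  63  64  54  55  61  64  58  50  70  88  85  84  87  82  86  86
282   80  81  80  82  78  86  78  78  28  38  59  54  63  63  65  62  59  65  57  52  82 
[... 2035 characters left out ...]
75  77 101  98  76  69
320   72  67  66  68  69  63  71  70  72  83  84  83  75  70  72  78  78  77  73  75  70  71  72  73  69  64 108
322   72  65  68  65  64  69  68  70  70  72  80  91  84  78  80  78  76  71  67  68  66  68  65 110 137 138 132
324   69  66  65  66  62  62  66  66  65  72  78  87  88  76  77  82  75  70  62  84 101  97 106 133 133 138 133
326   69  64  66  68  70  71  64  66  68  70  77  77  76  75  72  74  72  60  50 119 118 117 119 123 132 133 132
328   70  71  71  72  70  67  71  62  66  66  70  76  81  96 112 119 139 127 118 109 111 111 114 124 122 121 120
330   69  63  72  80  71  68  68  70  65  51  60  84 110 105 131 131 131 124 115 105 107 107 115 123 116 121 113
```

The ring encircles the post with the head over its far arc, and the block sits 30 mm from the post as it should. Last check: is the hook end still down? I'll compare the sleeve's apparent width with the earlier level view.

```bash
python3 - <<'E'
from h import *
for f in("w4.npz","w9.npz"):
    d=np.load(f);im,K,M=d["im"],d["K"],d["M"]
    m=cv2.inRange(cv2.cvtColor(im,cv2.COLOR_BGR2HSV),*BLUE);rows=np.where(m[:,285]>0)[0];a,b=rows.min(),rows.max()
    w=np.array([(m[r]>0).sum() for r in range(a+2,b-2)]);rr=np.arange(a+2,b-2)
    # top height from known 22mm(ish) width: z giving equal world widths
    p=np.polyfit(rr,w,1)
    for r in(a+4,b-4):
        ww=np.polyval(p,r);print(f,r,ww.round(2),[(z,(np.linalg.norm(ray((285+ww/2,r),z,K,M)-ray((285-ww/2,r),z,K,M))*1e3).round(2)) for z in(.042,.046,.050)])
    g=cv2.cvtColor(im,cv2.COLOR_BGR2GRAY)
    for r in range(18,70,6):print(r,g[r,270:302].tolist())
E
```

```text
w4.npz 85 34.24 [(0.042, np.float64(21.6)), (0.046, np.float64(21.25)), (0.05, np.float64(20.9))]
w4.npz 180 31.47 [(0.042, np.float64(21.32)), (0.046, np.float64(20.97)), (0.05, np.float64(20.63))]
18 [209, 210, 213, 210, 210, 212, 212, 210, 213, 210, 204, 188, 170, 172, 190, 190, 195, 202, 213, 215, 211, 211, 209, 210, 210, 209, 210, 212, 212, 211, 211, 210]
24 [209, 212, 214, 212, 191, 156, 113, 61, 66, 89, 87, 84, 86, 103, 128, 127, 113, 87, 79, 72, 68, 120, 109, 170, 214, 213, 213, 212, 210, 212, 210, 210]
30 [212, 215, 199, 164, 121, 80, 84, 91, 89, 96, 127, 151, 165, 165, 172, 179, 173, 161, 152, 137, 93, 78, 82, 120, 162, 204, 216, 211, 212, 212, 212, 212]
36 [210, 212, 214, 206, 185, 152, 97, 80, 85, 96, 143, 171, 182, 206, 229, 234, 221, 193, 172, 155, 104, 72, 151, 171, 196, 216, 211, 211, 212, 213, 213, 212]
42 [213, 212, 213, 211, 210, 211, 215, 220, 178, 116, 143, 168, 187, 201, 228, 235, 220, 195, 175, 152, 122, 184, 220, 214, 210, 211, 213, 210, 214, 211, 213, 212]
48 [210, 213, 215, 214, 213, 213, 214, 216, 222, 180, 128, 172, 184, 206, 229, 236, 224, 189, 174, 148, 
[... 1415 characters left out ...]
236, 224, 195, 180, 152, 119, 189, 223, 215, 213, 213, 211, 214, 214, 212, 211, 213]
48 [164, 166, 168, 162, 171, 169, 166, 168, 165, 143, 128, 169, 188, 202, 226, 235, 226, 196, 175, 158, 121, 142, 169, 166, 170, 166, 170, 167, 166, 165, 172, 168]
54 [91, 86, 87, 85, 89, 93, 90, 87, 89, 109, 139, 170, 185, 198, 227, 236, 225, 195, 178, 162, 112, 86, 84, 88, 91, 89, 88, 88, 89, 90, 89, 92]
60 [74, 84, 89, 82, 80, 85, 91, 85, 90, 105, 142, 169, 187, 199, 223, 237, 224, 197, 175, 162, 122, 88, 83, 81, 79, 79, 78, 80, 75, 109, 138, 136]
66 [158, 155, 161, 159, 158, 165, 126, 90, 80, 94, 133, 167, 184, 195, 226, 235, 225, 194, 175, 161, 124, 136, 158, 157, 157, 155, 157, 161, 159, 154, 153, 158]
```

```bash
python3 -c "
from rig import *
print(hand_in())"
```

```text
the job is handed in; nothing more can be done
None
```

I handed the job in at about 17 s: the hook is in the bracket hole, the eye is on the post's neck under its head, and the gripper is clear. The last wrist-camera check suggests the hook end sits about 2 mm higher than when first seated. I put that down to the lower-sitting eye tipping the spring and did not correct it.

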